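# Gauge two blind wells with a dip rod and leave it in the deep one

### The arm

A 7-joint arm with a two-finger parallel gripper is mounted at the origin on a cart in front of the work surface, level with it; the furniture and walls round the work are solid. World frame = base frame: x ahead of the robot, y to its left, z up, the work surface at z = 0. Lengths are in mm, angles in rad, forces in N, time in s.
With the tool pointing down it reaches from about 425 to 925 mm from the base axis. Payload 6.8 kg.
Tool frame: the origin (TCP) lies midway between the tips of the shut fingers; the grasp point (between the pads) lies 19 mm behind it; z points along the fingers, y is the line along which they close (so a half turn about z gives the same grasp; the last joint's range is limited). The gripper opens to 88 mm and grips with 3 to 60 N. Pads are 20 mm wide; open, the fingers measure 115 mm over their backs; the gripper's body (75 mm by 178 mm) begins 61 mm behind the grasp point.
Start: joints at [1.014, 0.477, 0.022, 1.555, -0.011, 1.109, -0.083], TCP at [292.883, -608.167, 222.664] pointing down, gripper open.
Joint ranges: [-2.96, 2.96], [-0.34, 2.1], [-1.41, 1.46], [0.24, 2.44], [-1.37, 4.51], [0.17, 1.92], [-2.96, 2.96]. Speed limits (rad/s): [2.39, 2.39, 3.14, 3.14, 3.14, 3.14, 3.14].

### API

Orientations are given as a unit quaternion [w, x, y, z].
In Python, from plant import get_state, snapshot, finish_job gives the robot as it stands.
- The arm moves only by the tool servo_tool, never from a script. Its argument "motion" is a list that holds one entry, the list of rows, each a list of 6 numbers: the shift along the tool's x, y, z in normalised numbers (1 is 100 cm), then the turn, a rotation vector about the tool's x, y, z in a scale on which 1.0 is 360 degrees. In form: [[[tx, ty, tz, rx, ry, rz], ...]]. A call has 1 to 8 rows; each row is the pose to reach, as a shift and turn from the pose commanded when the call began, along the tool's axes at that moment; what a row does not reach only later rows make up. A row lasts 1/10 s, in which the tool goes at most 50 mm and 8.59 degrees, less where a joint would pass 70% of its speed; a pose out of reach is approached as far as the arm can. A shift or turn number past 1, either way, is cut back to 1. A call with a gripper value outside its range is refused whole. "hand" is the finger opening in mm, from 0 to 87.8, set as the call begins (left out, the last holds). The fingers move at their own pace and stop on an object; the grip force is fixed at half the most. Time passes only in rows, so rows that repeat a pose let the fingers close. It gives the time, the measured TCP pose, the force, the opening and the grip force at its end, in the units of the state.
- get_state(): the state, without advancing time (a new reading comes with each control period).
- snapshot(name): name is "side" or "top" or "wrist"; returns a dict with "frame" (420x560x3 uint8, blue, green, red), "camera_matrix" (3x3 intrinsics, pixels), "R" (3x3) and "t" (3): a world point X has camera coordinates R X + t; the wrist camera has in their place "hand_eye" (4x4, takes a point from camera to tool coordinates, whose origin is the TCP and whose axes are the flange's). Camera axes: x right, y down, z forward; pixel columns grow to the right and rows downward; lengths in mm; the calibration is good to about 2 mm. A picture is of the moment at which its call begins: read the wrist's pose just before it. There is no depth.
- finish_job(): hands the job in; it is judged then, once.
The state is a dict: "time": time; "joint_pos": joint angles; "joint_vel": joint speeds; "joint_torque": joint torques, N m; "position": TCP position; "tcp_rot": TCP orientation; "force": force on the tool from outside, world axes, zero at the start; "wrist_torque": the same for the moment, N m; "gripper_width": finger opening in mm; "grip_force": force on a finger pad.
Only numpy, scipy, OpenCV 4.12 (cv2) and the standard library are available. Lean on these libraries where they do the work, as an engineer would, in place of code of your own. Each camera call takes 0.05 s, during which the arm holds its last target. There are 200 camera calls.

### The job

Check the two blind wells of the metal block with the gauge rod from its stand: push the rod into the left-hand well until it bottoms solidly, then do the same in the right-hand well. Each well has a stiff sliding foot that gives way at first, so drive it right down to its stop and lean on it with about 12 to 20 N for half a second, never with more than 30 N. Then leave the rod standing free, fully home, in the deep well, the one where the block's top face reads against the dark band on the rod, and leave the other things on the bench alone.

Things in the scene. Friction and masses are not known exactly. Their poses are not given: they have to be found in the camera images.
- gauge_rod: Upright steel rod, 145 mm long, 0.13 kg, starts standing in the stand, any yaw. Origin: centre of its flat lower end, z up along it. From that end: round shaft 10 mm dia (1 mm chamfer at the foot) to 95 mm, with a dark band from 58 to 72 mm; collar 18 mm dia at 95 to 100; square grip 16x16 mm, flats normal to the rod's x and y, from 100 to 145.
- rod_tip: The rod's lowest 15 mm, fixed to the rod; same origin and axes as gauge_rod. Forces on the tip are judged on this part.
- rod_stand: Grey block 50x50x45 mm high on a dark 78x78 mm foot plate, fixed; origin at the centre of its underside. The rod stands in its central upright hole, 11 mm dia and 35 mm deep (hole floor 10 mm above the bench).
- well_block: Aluminium block 70 (x) x 140 (y) x 90 mm (z), grey strips on its long sides, on a dark foot plate 90x170x8 mm, fixed; origin at the centre of its underside. Two upright round wells, 12 mm dia, 70 mm apart along y. With the rod bottomed its lower end is 61 to 69 mm below the face in the deep well, 45 to 53 in the shallow one; which is which changes and cannot be seen.
- well_left (a point): Centre of the mouth of the left-hand well (larger y, left as seen from the robot), on the block's top face, 90 mm above the bench; z up. In each well a steel foot, starting 25 to 42 mm below the face, slides down stiffly at about 5 to 6 N, stays where it is left, and ends at a firm stop that gives about 1 mm per 8 N.
- well_right (a point): Centre of the mouth of the right-hand well (smaller y), on the block's top face; z up.
- timer: Bystander, loose: small white kitchen-type timer, 66x66x20 mm; origin at the centre of its underside. Leave it alone.
- brass_tee: Bystander, loose: brass pipe tee, 35x51x18 mm; origin at the centre of its underside. Leave it alone.
- loupe: Bystander, loose: short black loupe, 37x37x34 mm; origin at the centre of its underside. Leave it alone.
- weight_100: Bystander, loose: small grey knob weight, 23 dia x 36 high mm; origin at the centre of its underside. Leave it alone.
- spanner: Bystander, loose: open-ended spanner, 25x155x8 mm; origin at the centre of its underside. Leave it alone.
- screw_tin: Bystander, loose: shallow round tin of screws, 62 dia x 17 high mm; origin at the centre of its underside. Leave it alone.

How it is judged:
By the outcome, as a careful person would: the job done as asked, in the order asked, and still so for the second after the job is handed in, with the robot touching nothing.
It also fails if it takes over 72 s, if anything falls off the work surface, if the arm or the gripper's body presses on something with over 40 N, if the wrist force passes 120 N, or if a joint passes its speed limit or range.

## Working session

There is one attempt and no reset: what is moved stays moved. The work goes in short steps, Python scripts to look and compute and a tool call to move; the robot and the scene stay as the last step left them, time stands still between calls to the robot, and variables do not carry over. Pictures are saved under pics/ and viewed, at most 10 in all, crops included, and the job is handed in when it is done.

Besides the shell and the picture viewer there is one more tool, called after "Emit:" as name(argument=value, ...), one argument or row to a line, values as JSON. servo_tool: Moves the arm, as the interface text tells. Its arguments: {"type":"object","properties":{"motion":{"type":"array","items":{"type":"array","items":{"type":"array","items":{"type":"number"}}}},"hand":{"type":"number"}},"required":["motion"]}

```bash
mkdir -p pics; ls; python3 - <<'E'
from plant import *
import cv2,numpy as np,pickle
s=get_state();print({k:np.round(v,3) for k,v in s.items()})
for n in("top","side"):
    d=snapshot(n);cv2.imwrite(f"pics/{n}0.png",d["frame"]);pickle.dump(d,open(n+".pkl","wb"))
    print(n,np.round(d["camera_matrix"],1),np.round(-d["R"].T@d["t"],0))
d=snapshot("wrist");print(np.round(d["hand_eye"],3),d["camera_matrix"])
E
```

```text
pics
{'time': np.float64(0.0), 'joint_pos': array([ 1.014,  0.478,  0.022,  1.556, -0.011,  1.109, -0.083]), 'joint_vel': array([ 0.001,  0.001,  0.001, -0.002, -0.   , -0.   , -0.001]), 'joint_torque': array([ 0.0000e+00, -5.8286e+01,  1.5350e+00, -2.7261e+01, -5.4000e-02,
        1.7000e-02,  0.0000e+00]), 'position': array([ 292.575, -607.634,  221.694]), 'tcp_rot': array([-0.001,  0.975,  0.223, -0.   ]), 'force': array([-0.14 , -0.231, -0.622]), 'wrist_torque': array([-0.052,  0.054, -0.043]), 'grip_force': np.float64(0.0), 'gripper_width': np.float64(88.046)}
top [[474.1   0.  287.9]
 [  0.  474.1 218.5]
 [  0.    0.    1. ]] [ 420.  171. 1513.]
side [[442.5   0.  275.2]
 [  0.  442.5 206.8]
 [  0.    0.    1. ]] [ 420. 1126.  612.]
[[-0.00000e+00 -9.71000e-01 -2.41000e-01  6.46540e+01]
 [ 1.00000e+00 -0.00000e+00 -1.00000e-03  7.23000e-01]
 [ 1.00000e-03 -2.41000e-01  9.71000e-01 -1.60812e+02]
 [ 0.00000e+00  0.00000e+00  0.00000e+00  1.00000e+00]] [[291.47821704   0.         281.98100012]
 [  0.         291.47821704 211.50539193]
 [  0.           0.           1.        ]]
```

View pics/top0.png

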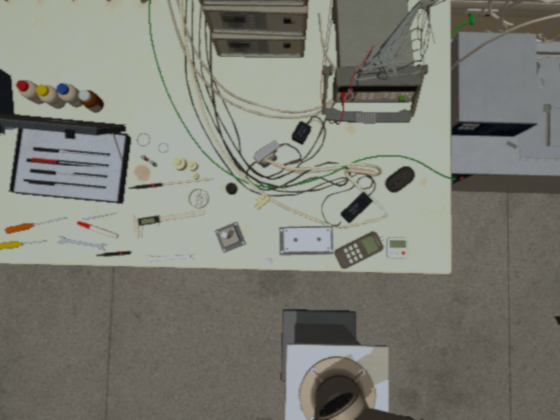

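View pics/side0.png

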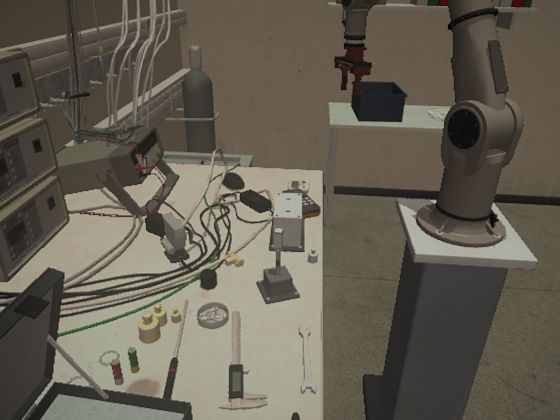

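The top view shows the stand near (230,237) and the block near (306,240), with wells at about (294,240) and (319,240). The side view shows the rod upright at about (279,235–270).

```bash
cat > h.py <<'E'
import numpy as np,cv2,pickle
from plant import *
from scipy.spatial.transform import Rotation as Ro
def rot(s): q=s["tcp_rot"]; return Ro.from_quat([q[1],q[2],q[3],q[0]]).as_matrix()
def ray(K,R,c,uv,z):
    d=R@np.linalg.inv(K)@np.array([uv[0],uv[1],1.]); return c+d*(z-c[2])/d[2]
def fixed(d,uv,z): return ray(d["camera_matrix"],d["R"].T,-d["R"].T@d["t"],uv,z)
def wrist(name=None):
    s=get_state();d=snapshot("wrist");R=rot(s);H=d["hand_eye"]
    d["Rw"]=R@H[:3,:3];d["c"]=R@H[:3,3]+s["position"];d["s"]=s
    if name: cv2.imwrite(f"pics/{name}.png",d["frame"]);pickle.dump(d,open(name+".pkl","wb"))
    return d
def wpt(d,uv,z): return ray(d["camera_matrix"],d["Rw"],d["c"],uv,z)
def wpix(d,X): p=d["camera_matrix"]@d["Rw"].T@(np.array(X)-d["c"]);return p[:2]/p[2]
def rel(P,s=None,Rt=None):
    "shift (tool mm) and turn (deg) to world TCP P, Rt"
    s=s or get_state();R=rot(s);o=R.T@(np.array(P)-s["position"])
    t=np.degrees(Ro.from_matrix(R.T@Rt).as_rotvec()) if Rt is not None else np.zeros(3)
    return np.round(np.r_[o,t],2)
def down(yaw): # tool x at yaw (deg) in world, z down
    a=np.radians(yaw);return np.array([[np.cos(a),np.sin(a),0],[np.sin(a),-np.cos(a),0],[0,0,-1.]])
E
python3 - <<'E'
from h import *
t=pickle.load(open("top.pkl","rb"));
for n,uv,z in(("L",(294,240),90),("R",(319,240),90),("rodtop",(230,236),150),("stand",(230,237),45)):print(n,np.round(fixed(t,uv,z)))
f=t["frame"];a=cv2.resize(f[200:275,190:420],None,fx=3.4,fy=3.4,interpolation=cv2.INTER_CUBIC);
sd=pickle.load(open("side.pkl","rb"))["frame"][165:305,200:330]
b=cv2.resize(sd,None,fx=2.4,fy=2.4,interpolation=cv2.INTER_CUBIC)
o=np.zeros((255+336,782,3),np.uint8);o[:a.shape[0],:a.shape[1]]=a;o[255:255+b.shape[0],:b.shape[1]]=b
cv2.imwrite("pics/c1.png",o)
s=get_state();print(rel([500,180,260],s,down(0)))
E
```

```text
L [472. 149.  90.]
R [474.  74.  90.]
rodtop [477. 334. 150.]
stand [478. 346.  45.]
[ 5.2859e+02 -6.1981e+02 -3.7240e+01 -8.0000e-02  2.0000e-02  2.5720e+01]
```

View pics/c1.png

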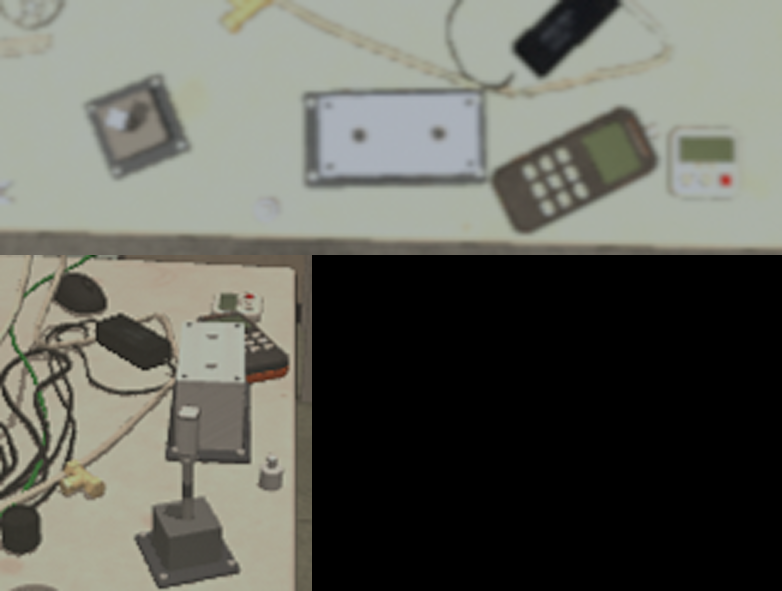

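The crop shows the rod's top at about (224.7,234.7) in the full image, and the wells at (295.6,239.4) and (318.8,239.1). The stand is turned by roughly 20–30°. I'll move in close now.

```bash
python3 - <<'E'
from h import *
t=pickle.load(open("top.pkl","rb"))
for uv,z in(((295.6,239.4),90),((318.8,239.1),90),((224.7,234.7),155)):print(np.round(fixed(t,uv,z)))
print(rel([540,-230,280],None,down(0)))
E
```

```text
[474. 144.  90.]
[477.  74.  90.]
[480. 349. 155.]
[ 3.8672e+02 -2.3309e+02 -5.7770e+01 -8.0000e-02  2.0000e-02  2.5720e+01]
```

Careful with the scale: shifts go in shares of 100 cm and turns go in shares of 360 degrees. That gives: 387 mm / 1000 = 0.387, -233 mm / 1000 = -0.233, 25.7 degrees / 360 = 0.0714.

Emit:
servo_tool(
  motion=[
    [[0.387,-0.233,-0.058,0,0,0.0714],[0.387,-0.233,-0.058,0,0,0.0714],[0.387,-0.233,-0.058,0,0,0.0714],[0.387,-0.233,-0.058,0,0,0.0714],[0.387,-0.233,-0.058,0,0,0.0714],[0.387,-0.233,-0.058,0,0,0.0714],[0.387,-0.233,-0.058,0,0,0.0714],[0.387,-0.233,-0.058,0,0,0.0714]],
  ],
)

```text
time: 0.95
position: [510.6, -275.0, 273.7]
tcp_rot: [0.0, 1.0, 0.0, -0.0]
force: [0.8, -0.4, -0.7]
gripper_width: 87.9
grip_force: 0.0
```

```bash
python3 - <<'E'
from h import *
s=get_state();print(s["position"],s["force"],rel([480,345,275],s,down(0)))
E
```

```text
[ 510.58566463 -274.95345363  273.74261701] [ 0.81512701 -0.43213214 -0.74613367] [-3.0470e+01 -6.1996e+02 -1.2800e+00  0.0000e+00  1.0000e-02  1.0000e-02]
```

Emit:
servo_tool(
  motion=[
    [[-0.03,-0.62,0,0,0,0],[-0.03,-0.62,0,0,0,0],[-0.03,-0.62,0,0,0,0],[-0.03,-0.62,0,0,0,0],[-0.03,-0.62,0,0,0,0],[-0.03,-0.62,0,0,0,0],[-0.03,-0.62,0,0,0,0],[-0.03,-0.62,0,0,0,0]],
  ],
)

```text
time: 1.75
position: [490.0, 124.4, 273.6]
tcp_rot: [0.0, 1.0, -0.0, 0.0]
force: [-0.2, -0.7, 0.1]
gripper_width: 87.8
grip_force: 0.0
```

```bash
python3 - <<'E'
from h import *
s=get_state();print(s["position"],rel([480,345,275],s,down(0)))
d=wrist("w1")
E
```

```text
[489.97899142 124.44561787 273.57835045] [-9.9900e+00 -2.2055e+02 -1.4700e+00  1.0000e-02 -2.0000e-02 -0.0000e+00]
```

View pics/w1.png

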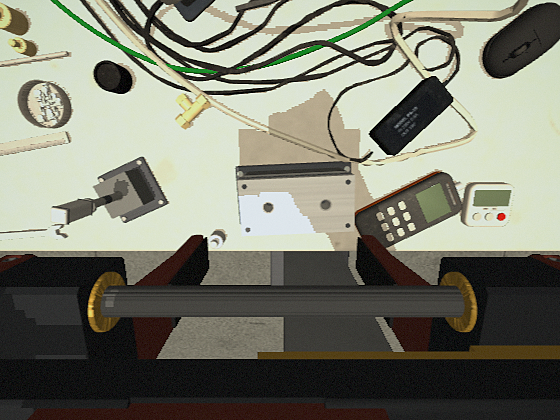

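The wrist view shows the wells at about (267,207) and (325,204), and the rod at the left with its top near (57,213). I'll measure the wells and the block's edges, then move over the rod.

```bash
cat >> h.py <<'E'
def dark(d,uv,r=9,gray=None):
    g=cv2.cvtColor(d["frame"],cv2.COLOR_BGR2GRAY);x,y=map(int,np.round(uv));w=g[y-r:y+r+1,x-r:x+r+1].astype(float)
    th=(np.median(w)+w.min())/2;n,l,st,c=cv2.connectedComponentsWithStats((w<th).astype(np.uint8))
    k=1+np.argmax(st[1:,4]);return c[k]+[x-r,y-r],st[k],w
E
python3 - <<'E'
from h import *
d=pickle.load(open("w1.pkl","rb"));print(np.round(d["s"]["joint_vel"],3))
for uv in((267,207),(325,204)):
    c,st,w=dark(d,uv);print(c,st,np.round(wpt(d,c,90),1));print(w[::2,::2].astype(int))
print(rel([480,345,275],None,down(0)))
E
```

```text
[-0.666  0.172 -0.365 -0.186  0.117  0.037 -1.063]
[267.85294118 206.98529412] [ 6  5  9  9 68] [475. 141.  90.]
[[229 228 227 228 228 229 228 227 228 226]
 [229 229 227 229 229 230 228 229 227 228]
 [228 228 227 230 190 190 223 233 229 227]
 [228 227 231  99  71  57  43 150 233 228]
 [229 228 223  69  92  98  99 122 233 230]
 [228 229 226  73  91  98  96  91 231 225]
 [228 228 230 170  83  89  81 192 229 228]
 [227 229 230 230 185 190 184 230 229 228]
 [228 229 227 229 230 230 231 228 229 228]
 [227 226 228 229 227 228 227 228 228 227]]
[325.05633803 204.16901408] [ 5  5 10 10 71] [478.5  71.7  90. ]
[[185 187 189 188 189 189 188 185 190 190]
 [188 189 189 185 189 190 187 191 188 187]
 [184 185 185 193 159 151 181 184 181 186]
 [195 196 188  91  56  79  95 160 192 189]
 [185 189 148  71  91  93  82 112 184 183]
 [186 189 136  94  99  96  83 122 185 185]
 [191 196 168  85  95  89  80 156 193 190]
 [191 192 187 166 126 125 168 188 194 193]
 [192 189 191 194 196 194 197 190 186 189]
 [188 185 188 187 186 185 185 186 187 187]]
[-6.3200e+00 -2.1069e+02 -2.0000e-02 -2.9000e-01 -3.0000e-02  6.2000e-01]
```

To row units: -220 mm / 1000 = -0.22, -10 mm / 1000 = -0.01.

Emit:
servo_tool(
  motion=[
    [[-0.01,-0.22,0,0,0,0],[-0.01,-0.22,0,0,0,0],[-0.01,-0.22,0,0,0,0],[-0.01,-0.22,0,0,0,0],[-0.01,-0.22,0,0,0,0],[-0.01,-0.22,0,0,0,0]],
  ],
)

```text
time: 2.4
position: [478.8, 346.4, 273.0]
tcp_rot: [-0.001, 1.0, 0.003, -0.001]
force: [1.0, -0.4, 0.4]
gripper_width: 88.1
grip_force: 0.0
```

```bash
python3 - <<'E'
from h import *
d=wrist("w2");print(d["s"]["position"],np.round(d["s"]["joint_vel"],3))
E
```

```text
[478.81392846 346.42216238 272.98070959] [ 0.049 -0.028  0.053  0.037  0.008  0.008  0.033]
```

View pics/w2.png

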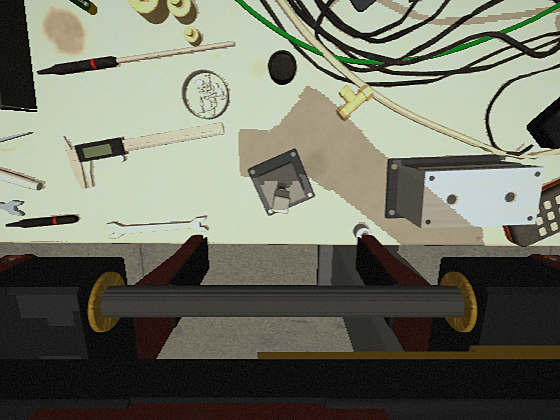

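The rod's grip is at about (281,205) and the stand at (281,182). I need a zoom for the yaw.

```bash
python3 - <<'E'
from h import *
d=pickle.load(open("w2.pkl","rb"));f=d["frame"]
cv2.imwrite("pics/c2.png",cv2.resize(f[145:220,240:320],None,fx=7.5,fy=7.5,interpolation=cv2.INTER_NEAREST))
for uv in((452,198),(510,198)):
    c,st,w=dark(d,uv);print(c,st,np.round(wpt(d,c,90),1))
E
```

```text
[451.35616438 198.87671233] [ 4  6 10  9 73] [474.9 142.7  90. ]
[509.43835616 196.64383562] [ 4  3 10 10 73] [478.1  73.6  90. ]
```

View pics/c2.png

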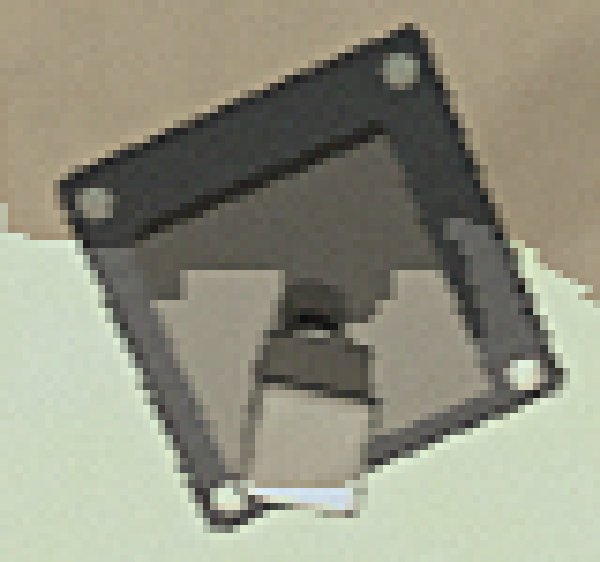

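The zoom shows the grip's top face with corners at crop (262,383), (377,403), (355,515) and (243,488). Its edges are turned about 10° in the image.

```bash
python3 - <<'E'
from h import *
d=pickle.load(open("w2.pkl","rb"))
C=np.array([(262,383),(377,403),(355,515),(243,488)])/7.5+[240,145]-.5
P=np.array([wpt(d,c,155) for c in C]);print(np.round(P,1),P.mean(0))
e=[P[1]-P[0],P[2]-P[1],P[3]-P[2],P[0]-P[3]];print([round(np.degrees(np.arctan2(v[1],v[0])),1) for v in e],[round(np.linalg.norm(v),1) for v in e])
# stand top corners / foot plate corners at z~8?
F=np.array([(412,28),(60,187),(215,525),(562,377)])/7.5+[240,145]-.5
print(np.mean([wpt(d,c,6) for c in F],0))
print(rel([*P.mean(0)[:2],165],None,down(0)))
E
```

```text
[[490.2 353.4 155. ]
 [487.7 338.4 155. ]
 [472.6 341.1 155. ]
 [476.2 355.9 155. ]] [481.68879818 347.1896032  155.        ]
[np.float64(-99.7), np.float64(169.8), np.float64(76.4), np.float64(-10.1)] [np.float64(15.2), np.float64(15.3), np.float64(15.2), np.float64(14.2)]
[481.46765587 347.56517599   6.        ]
[ 1.9700e+00 -3.5700e+00  1.0792e+02  2.0000e-02  6.0000e-02  1.8000e-01]
```

```bash
python3 - <<'E'
from h import *
print(rel([481.6,347.4,119],None,down(-10.5)))
E
```

```text
[ 1.9300e+00 -3.7900e+00  1.5392e+02  2.0000e-02  6.0000e-02  1.0680e+01]
```

To row units: 153 mm / 1000 = 0.153, 125 mm / 1000 = 0.125, 10.5 degrees / 360 = 0.0292.

Emit:
servo_tool(
  motion=[
    [[0.0015,-0.0025,0.02,0,0,0.0236],[0.0015,-0.0025,0.05,0,0,0.0292],[0.0015,-0.0025,0.09,0,0,0.0292],[0.0015,-0.0025,0.125,0,0,0.0292],[0.0015,-0.0025,0.153,0,0,0.0292],[0.0015,-0.0025,0.153,0,0,0.0292],[0.0015,-0.0025,0.153,0,0,0.0292]],
  ],
  hand=60,
)

```text
time: 3.15
position: [482.8, 343.7, 121.0]
tcp_rot: [0.0, 0.996, -0.092, 0.0]
force: [0.5, 0.5, 0.4]
gripper_width: 60.1
grip_force: 0.0
```

```bash
python3 - <<'E'
from h import *
print(get_state()["force"],rel([481.6,347.4,119],None,down(-10.5)))
E
```

```text
[0.52206316 0.4573613  0.42106115] [-1.82 -3.46  2.01  0.05 -0.01 -0.09]
```

Emit:
servo_tool(
  motion=[
    [[-0.0018,-0.0035,0.002,0,0,0],[-0.0018,-0.0035,0.002,0,0,0],[-0.0018,-0.0035,0.002,0,0,0]],
  ],
  hand=30,
)

```text
time: 3.45
position: [481.4, 349.5, 119.7]
tcp_rot: [-0.001, 0.996, -0.091, 0.001]
force: [0.1, -0.8, -0.7]
gripper_width: 39.4
grip_force: 0.0
```

Emit:
servo_tool(
  motion=[
    [[0,0,0,0,0,0],[0,0,0,0,0,0],[0,0,0,0,0,0],[0,0,0,0,0,0],[0,0,0,0,0,0],[0,0,0,0,0,0]],
  ],
  hand=0,
)

```text
time: 4.05
position: [480.9, 348.9, 118.6]
tcp_rot: [0.0, 0.996, -0.091, 0.0]
force: [-1.2, -0.2, 2.1]
gripper_width: 15.6
grip_force: 30.0
```

To row units: -110 mm / 1000 = -0.11, -75 mm / 1000 = -0.075.

Emit:
servo_tool(
  motion=[
    [[0,0,-0.015,0,0,0],[0,0,-0.04,0,0,0],[0,0,-0.075,0,0,0],[0,0,-0.11,0,0,0],[0,0,-0.11,0,0,0],[0,0,-0.11,0,0,0]],
  ],
)

```text
time: 4.65
position: [481.0, 349.1, 229.6]
tcp_rot: [-0.0, 0.996, -0.091, 0.001]
force: [-0.5, -0.6, -1.5]
gripper_width: 15.8
grip_force: 30.0
```

```bash
python3 - <<'E'
from h import *
s=get_state();print(s["force"],s["wrist_torque"],rel([475,142,229],s,down(-10.5)))
d=wrist("w3");print(wpix(d,s["position"]+[0,0,-109]),wpix(d,s["position"]+[0,0,0]))
cv2.imwrite("pics/w3c.png",cv2.resize(d["frame"][130:250,180:560],None,fx=2,fy=2))
E
```

```text
[-0.5488815  -0.56128347 -1.5407459 ] [ 0.01972052  0.06052615 -0.01355308] [ 3.1820e+01  2.0469e+02  4.1000e-01 -6.0000e-02 -7.0000e-02  1.0000e-02]
[281.33445215 209.62609176] [280.64487397 252.92866055]
```

View pics/w3c.png

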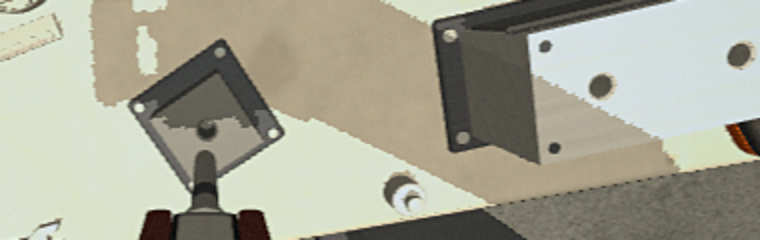

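The tip is at about (282,207) and was predicted at (281,209.6), so the rod hangs straight. The wells are at about (480,173) and (550,157). I'll move above the left well.

To row units: 204 mm / 1000 = 0.204, 32 mm / 1000 = 0.032.

Emit:
servo_tool(
  motion=[
    [[0.032,0.204,0,0,0,0],[0.032,0.204,0,0,0,0],[0.032,0.204,0,0,0,0],[0.032,0.204,0,0,0,0],[0.032,0.204,0,0,0,0],[0.032,0.204,0,0,0,0],[0.032,0.204,0,0,0,0],[0.032,0.204,0,0,0,0]],
  ],
)

```text
time: 5.5
position: [474.9, 144.5, 228.2]
tcp_rot: [-0.0, 0.996, -0.09, -0.0]
force: [-0.3, -0.9, -0.9]
gripper_width: 15.6
grip_force: 30.0
```

```bash
python3 - <<'E'
from h import *
d=pickle.load(open("w3.pkl","rb"))
for uv in((480,173),(550,157.5)):
    c,st,w=dark(d,uv,8);print(c,st,np.round(wpt(d,c,90),1))
d=wrist("w4");p=d["s"]["position"];print(p,np.round(d["s"]["joint_vel"],2),d["s"]["force"])
print("tip pix",wpix(d,p+[0,0,-109]),"well pix",wpix(d,[475,142,90]))
cv2.imwrite("pics/w4c.png",cv2.resize(d["frame"][150:260,220:380],None,fx=5,fy=5,interpolation=cv2.INTER_NEAREST))
E
```

```text
[479.83333333 172.625     ] [ 3  2 11 12 96] [475.1 142.9  90. ]
[549.06060606 157.13131313] [ 2  2 11 11 99] [478.1  73.7  90. ]
[474.87438736 144.53709983 228.15866814] [-0. -0.  0. -0.  0.  0.  0.] [-0.28755224 -0.89153915 -0.90050528]
tip pix [281.27500306 209.40241256] well pix [283.72744896 202.32292131]
```

View pics/w4c.png

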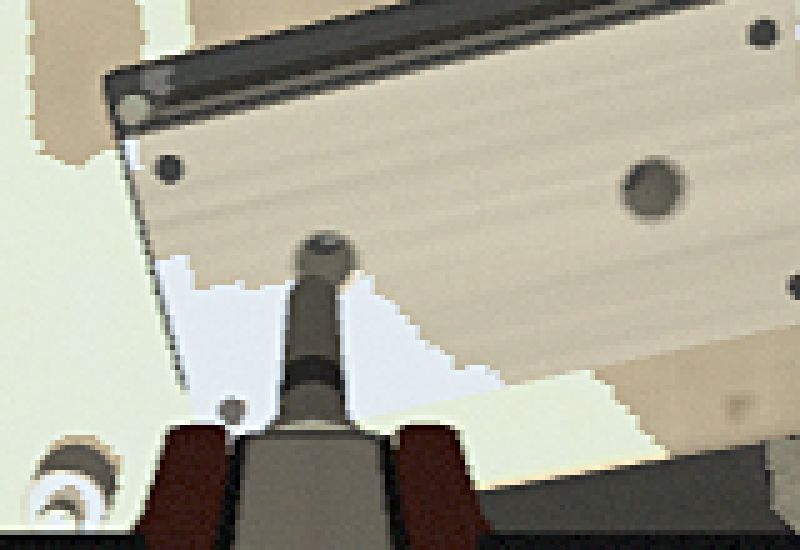

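The view shows the left well's mouth centred at about (285,202), with the tip just before it at about (282.5,210). I'll compare them at their own heights.

```bash
python3 - <<'E'
from h import *
d=pickle.load(open("w4.pkl","rb"));R=rot(d["s"]);p=d["s"]["position"]
W=wpt(d,(284.8,202.0),90);T=wpt(d,(282.4,210.0),p[2]-109)
c,st,w=dark(d,(350.2,187.3),10);Wr=wpt(d,c,90)
print(W,T,p,"right",Wr);print("tool shift",R.T@(W-T), "alt",R.T@(np.array([475,142.8,90])-T),R.T@(np.array([475,142.8,90])-p))
print("wells distance",np.linalg.norm(W-Wr))
E
```

```text
[475.13921108 140.83204137  90.        ] [474.10617588 143.58811049 119.15866814] [474.87438736 144.53709983 228.15866814] right [478.45307551  71.72981679  90.        ]
tool shift [ 1.53479221  2.54132014 29.15608189] alt [ 1.0456283   0.63004892 29.15746332] [  0.5538196    1.75588538 138.15737775]
wells distance 69.18163874486092
```

To row units: 25 mm / 1000 = 0.025, 2.4 mm / 1000 = 0.0024.

Emit:
servo_tool(
  motion=[
    [[0.0015,0.0024,0.005,0,0,0],[0.0015,0.0024,0.015,0,0,0],[0.0015,0.0024,0.025,0,0,0],[0.0015,0.0024,0.025,0,0,0],[0.0015,0.0024,0.025,0,0,0]],
  ],
)

```text
time: 6.05
position: [475.9, 139.9, 202.9]
tcp_rot: [0.0, 0.996, -0.091, -0.001]
force: [0.2, -0.1, -1.9]
gripper_width: 16.1
grip_force: 30.0
```

```bash
python3 - <<'E'
from h import *
d=wrist("w5");p=d["s"]["position"];print(p,np.round(d["s"]["joint_vel"],2),d["s"]["force"])
print("tip pix",wpix(d,p+[0,0,-109]))
cv2.imwrite("pics/w5c.png",cv2.resize(d["frame"][185:235,250:320],None,fx=11,fy=11,interpolation=cv2.INTER_NEAREST))
E
```

```text
[475.91663691 139.86753574 202.94434318] [ 0.   -0.01 -0.   -0.01  0.    0.   -0.  ] [ 0.22161714 -0.06965307 -1.90875527]
tip pix [281.16172735 209.37599301]
```

View pics/w5c.png

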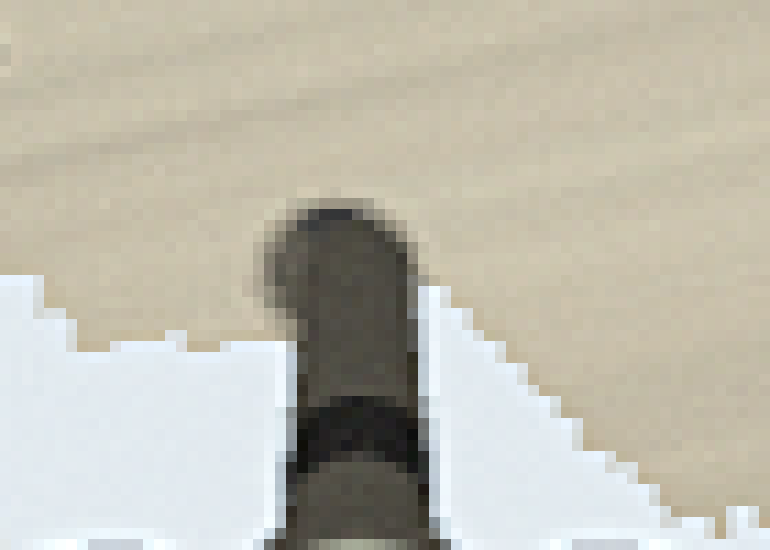

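```bash
python3 - <<'E'
from h import *
d=pickle.load(open("w5.pkl","rb"));R=rot(d["s"]);p=d["s"]["position"]
W=wpt(d,(280.0,209.3),90);T=wpt(d,(281.8,209.2),p[2]-109)
print(W,T,R.T@(W-T),get_state()["position"])
E
```

```text
[475.25773788 141.14284505  90.        ] [475.97535674 139.23851912  93.94434318] [-1.04751142 -1.74400665  3.94467208] [476.22298069 139.96995817 203.37078492]
```

To row units: -1.5 mm / 1000 = -0.0015, -0.8 mm / 1000 = -0.0008.

Emit:
servo_tool(
  motion=[
    [[0,-0.0008,0,0,0,0],[0,-0.0015,0,0,0,0],[0,-0.0015,0,0,0,0],[0,-0.0015,0,0,0,0]],
  ],
)

```text
time: 6.5
position: [476.7, 141.4, 203.7]
tcp_rot: [-0.0, 0.996, -0.091, 0.0]
force: [-0.2, 0.1, -1.3]
gripper_width: 15.8
grip_force: 30.0
```

```bash
python3 - <<'E'
from h import *
d=wrist("w6");p=d["s"]["position"];print(p,np.round(d["s"]["joint_vel"],2),d["s"]["force"])
print("tip pix",wpix(d,p+[0,0,-109]))
g=cv2.cvtColor(d["frame"],cv2.COLOR_BGR2GRAY)
print(g[202:222,270:294])
E
```

```text
[476.65350246 141.43559148 203.70300823] [-0.  0.  0.  0.  0. -0.  0.] [-0.24406499  0.06095469 -1.27752451]
tip pix [281.23841934 209.54219274]
[[192 194 194 191 189 191 194 193 192 194 199 202 198 199 197 197 195 193
  196 195 195 197 198 199]
 [189 192 191 190 192 191 191 199 204 189 166 153 157 157 176 198 204 202
  197 200 198 201 196 196]
 [190 190 193 193 194 197 199 186 159 146 127 118 130 129 139 147 164 194
  201 197 197 195 195 194]
 [192 192 195 192 197 199 188 164 129  80  58  64  64  61  55  83 126 163
  190 197 193 191 194 191]
 [195 194 194 194 198 187 165 129  84  66  72  72  73  74  68  71 104 141
  160 188 193 196 192 195]
 [195 193 196 198 200 178 146 112  77  74  77  77  77  75  75  69  66 100
  130 175 197 194 196 192]
 [195 195 194 194 194 174 133  85  69  70  78  80  74  80  73  71  65  82
  125 162 184 197 193 198]
 [195 195 194 192 186 167 124  74  72  78  74  77  80  75  74  72  68  63
  189 209 189 198 196 197]
 [194 194 193 196 176 164 123  70  73  79  74  76  75  76  76  74  70  60
  184 209 184 195 199 197]
 [192 191 189 196 185 170 126  69  70  73  77 
[... 365 characters left out ...]
88 191 190 190 199 171 101  72  77  76  75  76  76  75  78  68  82
  209 244 234 235 236 241]
 [220 184 183 180 226 249 205  84  68  76  79  77  73  74  77  79  72  83
  208 243 232 233 233 236]
 [237 237 238 239 237 246 198  80  68  78  81  78  72  75  76  75  68  49
  197 245 234 234 235 233]
 [234 232 233 235 233 245 203  84  71  74  79  74  75  77  79  79  69  48
  198 244 234 233 232 234]
 [234 233 233 233 235 245 191  53  75  76  79  72  79  76  75  73  69  51
  198 247 235 232 233 231]
 [233 231 232 233 235 245 191  56  76  79  85  82  83  80  82  76  73  56
  201 247 236 234 232 233]
 [232 233 232 234 235 248 192  56  80  73  51  30  27  39  47  53  71  59
  157 230 236 233 233 234]]
```

Tip and well mouth are now concentric to within about a pixel (centre ≈ (282,210)). I'll descend.

To row units: 12 mm / 1000 = 0.012, 10 mm / 1000 = 0.01.

Emit:
servo_tool(
  motion=[
    [[0,0,0.002,0,0,0],[0,0,0.004,0,0,0],[0,0,0.006,0,0,0],[0,0,0.008,0,0,0],[0,0,0.01,0,0,0],[0,0,0.012,0,0,0]],
  ],
)

```text
time: 7.15
position: [476.1, 141.5, 191.1]
tcp_rot: [0.0, 0.996, -0.091, -0.0]
force: [-1.5, -0.2, -0.7]
gripper_width: 15.9
grip_force: 30.0
```

To row units: 14 mm / 1000 = 0.014, 12 mm / 1000 = 0.012.

Emit:
servo_tool(
  motion=[
    [[0,0,0.002,0,0,0],[0,0,0.004,0,0,0],[0,0,0.006,0,0,0],[0,0,0.008,0,0,0],[0,0,0.01,0,0,0],[0,0,0.012,0,0,0],[0,0,0.014,0,0,0]],
  ],
)

```text
time: 7.85
position: [476.1, 141.4, 177.3]
tcp_rot: [0.0, 0.996, -0.091, -0.0]
force: [-4.9, 2.0, 1.2]
gripper_width: 16.3
grip_force: 30.0
```

To row units: 6 mm / 1000 = 0.006, 5 mm / 1000 = 0.005.

Emit:
servo_tool(
  motion=[
    [[0,0,0.001,0,0,0],[0,0,0.002,0,0,0],[0,0,0.003,0,0,0],[0,0,0.004,0,0,0],[0,0,0.005,0,0,0],[0,0,0.006,0,0,0]],
  ],
)

```text
time: 8.45
position: [476.5, 141.4, 171.5]
tcp_rot: [0.0, 0.996, -0.091, -0.0]
force: [-4.2, 1.0, 1.9]
gripper_width: 15.9
grip_force: 30.0
```

To row units: 6 mm / 1000 = 0.006, 5 mm / 1000 = 0.005.

Emit:
servo_tool(
  motion=[
    [[0,0,0.001,0,0,0],[0,0,0.002,0,0,0],[0,0,0.003,0,0,0],[0,0,0.004,0,0,0],[0,0,0.005,0,0,0],[0,0,0.006,0,0,0]],
  ],
)

```text
time: 9.05
position: [476.9, 141.4, 165.9]
tcp_rot: [-0.0, 0.996, -0.091, 0.0]
force: [-5.5, 0.9, 7.1]
gripper_width: 15.7
grip_force: 30.0
```

Emit:
servo_tool(
  motion=[
    [[-0.0004,0,0.0005,0,0,0],[-0.0007,0,0.001,0,0,0],[-0.0007,0,0.002,0,0,0],[-0.0007,0,0.003,0,0,0],[-0.0007,0,0.004,0,0,0],[-0.0007,0,0.005,0,0,0],[-0.0007,0,0.006,0,0,0],[-0.0007,0,0.007,0,0,0]],
  ],
)

```text
time: 9.85
position: [476.8, 141.4, 159.4]
tcp_rot: [-0.0, 0.996, -0.091, 0.001]
force: [-5.6, 0.2, 7.8]
gripper_width: 15.9
grip_force: 30.0
```

To row units: 3.5 mm / 1000 = 0.0035, 2.8 mm / 1000 = 0.0028.

Emit:
servo_tool(
  motion=[
    [[0,0,0.0007,0,0,0],[0,0,0.0014,0,0,0],[0,0,0.0021,0,0,0],[0,0,0.0028,0,0,0],[0,0,0.0035,0,0,0]],
  ],
)

```text
time: 10.35
position: [476.8, 141.4, 156.0]
tcp_rot: [-0.0, 0.996, -0.091, 0.001]
force: [-6.1, 0.3, 8.7]
gripper_width: 15.9
grip_force: 30.0
```

To row units: 1.5 mm / 1000 = 0.0015, -1 mm / 1000 = -0.001.

Emit:
servo_tool(
  motion=[
    [[-0.0005,0,0,0,0,0],[-0.001,0,0,0,0,0],[-0.001,0,0.0005,0,0,0],[-0.001,0,0.001,0,0,0],[-0.001,0,0.0015,0,0,0]],
  ],
)

```text
time: 10.85
position: [476.5, 141.4, 154.5]
tcp_rot: [-0.0, 0.996, -0.092, 0.002]
force: [-2.5, -0.2, 5.1]
gripper_width: 15.8
grip_force: 30.0
```

To row units: 2 mm / 1000 = 0.002, 1.5 mm / 1000 = 0.0015.

Emit:
servo_tool(
  motion=[
    [[0,0,0.0005,0,0,0],[0,0,0.001,0,0,0],[0,0,0.0015,0,0,0],[0,0,0.002,0,0,0]],
  ],
)

```text
time: 11.25
position: [476.5, 141.4, 152.4]
tcp_rot: [-0.0, 0.996, -0.092, 0.002]
force: [-3.2, 0.3, 6.7]
gripper_width: 15.6
grip_force: 30.0
```

To row units: 2 mm / 1000 = 0.002, 1.5 mm / 1000 = 0.0015.

Emit:
servo_tool(
  motion=[
    [[0,0,0.0005,0,0,0],[0,0,0.001,0,0,0],[0,0,0.0015,0,0,0],[0,0,0.002,0,0,0]],
  ],
)

```text
time: 11.65
position: [476.5, 141.4, 150.4]
tcp_rot: [-0.0, 0.996, -0.092, 0.002]
force: [-3.1, -0.8, 6.8]
gripper_width: 16.1
grip_force: 30.0
```

To row units: 2 mm / 1000 = 0.002, 1.5 mm / 1000 = 0.0015.

Emit:
servo_tool(
  motion=[
    [[-0.0003,0,0.0005,0,0,0],[-0.0003,0,0.001,0,0,0],[-0.0003,0,0.0015,0,0,0],[-0.0003,0,0.002,0,0,0]],
  ],
)

```text
time: 12.05
position: [476.4, 141.4, 148.4]
tcp_rot: [-0.0, 0.996, -0.092, 0.002]
force: [-1.9, 0.3, 6.5]
gripper_width: 15.6
grip_force: 30.0
```

To row units: 2 mm / 1000 = 0.002, 1.5 mm / 1000 = 0.0015.

Emit:
servo_tool(
  motion=[
    [[0,0,0.0005,0,0,0],[0,0,0.001,0,0,0],[0,0,0.0015,0,0,0],[0,0,0.002,0,0,0]],
  ],
)

```text
time: 12.45
position: [476.4, 141.5, 146.5]
tcp_rot: [-0.0, 0.996, -0.092, 0.002]
force: [-1.9, -0.3, 6.8]
gripper_width: 16.0
grip_force: 30.0
```

To row units: 2 mm / 1000 = 0.002, 1.5 mm / 1000 = 0.0015.

Emit:
servo_tool(
  motion=[
    [[0,0,0.0005,0,0,0],[0,0,0.001,0,0,0],[0,0,0.0015,0,0,0],[0,0,0.002,0,0,0]],
  ],
)

```text
time: 12.85
position: [476.4, 141.4, 144.5]
tcp_rot: [-0.0, 0.996, -0.092, 0.002]
force: [-2.8, -0.4, 6.9]
gripper_width: 16.0
grip_force: 30.0
```

To row units: 3.5 mm / 1000 = 0.0035, 2.8 mm / 1000 = 0.0028.

Emit:
servo_tool(
  motion=[
    [[-0.0002,0,0.0007,0,0,0],[-0.0002,0,0.0014,0,0,0],[-0.0002,0,0.0021,0,0,0],[-0.0002,0,0.0028,0,0,0],[-0.0002,0,0.0035,0,0,0]],
  ],
)

```text
time: 13.35
position: [476.3, 141.5, 141.0]
tcp_rot: [-0.0, 0.996, -0.092, 0.002]
force: [-1.7, -1.0, 7.2]
gripper_width: 15.3
grip_force: 30.0
```

To row units: 2 mm / 1000 = 0.002, 1.5 mm / 1000 = 0.0015.

Emit:
servo_tool(
  motion=[
    [[0,0,0.0005,0,0,0],[0,0,0.001,0,0,0],[0,0,0.0015,0,0,0],[0,0,0.002,0,0,0]],
  ],
)

```text
time: 13.75
position: [476.3, 141.5, 139.0]
tcp_rot: [-0.0, 0.996, -0.092, 0.002]
force: [-2.0, -1.0, 6.6]
gripper_width: 16.0
grip_force: 30.0
```

To row units: 1.5 mm / 1000 = 0.0015, 1 mm / 1000 = 0.001.

Emit:
servo_tool(
  motion=[
    [[0,0,0.0005,0,0,0],[0,0,0.001,0,0,0],[0,0,0.0015,0,0,0]],
  ],
)

```text
time: 14.05
position: [476.3, 141.5, 137.5]
tcp_rot: [-0.0, 0.996, -0.092, 0.002]
force: [-2.4, -0.9, 5.7]
gripper_width: 15.8
grip_force: 30.0
```

To row units: 1.5 mm / 1000 = 0.0015, 1 mm / 1000 = 0.001.

Emit:
servo_tool(
  motion=[
    [[0,0,0.0005,0,0,0],[0,0,0.001,0,0,0],[0,0,0.0015,0,0,0]],
  ],
)

```text
time: 14.35
position: [476.3, 141.5, 136.0]
tcp_rot: [-0.0, 0.996, -0.092, 0.002]
force: [-2.3, 0.1, 6.5]
gripper_width: 15.9
grip_force: 30.0
```

To row units: 1 mm / 1000 = 0.001, 0.5 mm / 1000 = 0.0005.

Emit:
servo_tool(
  motion=[
    [[0,0,0.0005,0,0,0],[0,0,0.001,0,0,0]],
  ],
)

```text
time: 14.55
position: [476.3, 141.5, 135.0]
tcp_rot: [-0.0, 0.996, -0.092, 0.002]
force: [-1.8, -1.0, 6.5]
gripper_width: 16.0
grip_force: 30.0
```

To row units: 1 mm / 1000 = 0.001, 0.5 mm / 1000 = 0.0005.

Emit:
servo_tool(
  motion=[
    [[0,0,0.0005,0,0,0],[0,0,0.001,0,0,0]],
  ],
)

```text
time: 14.75
position: [476.3, 141.5, 134.0]
tcp_rot: [-0.0, 0.996, -0.092, 0.002]
force: [-2.1, 0.4, 6.9]
gripper_width: 16.0
grip_force: 30.0
```

To row units: 1 mm / 1000 = 0.001, 0.5 mm / 1000 = 0.0005.

Emit:
servo_tool(
  motion=[
    [[0,0,0.0005,0,0,0],[0,0,0.001,0,0,0]],
  ],
)

```text
time: 14.95
position: [476.4, 141.5, 133.3]
tcp_rot: [-0.0, 0.996, -0.092, 0.002]
force: [-4.1, -1.4, 11.2]
gripper_width: 16.0
grip_force: 30.0
```

To row units: 0.4 mm / 1000 = 0.0004, -0.3 mm / 1000 = -0.0003.

Emit:
servo_tool(
  motion=[
    [[-0.0003,0,0.0004,0,0,0],[-0.0003,0,0.0004,0,0,0]],
  ],
)

```text
time: 15.15
position: [476.3, 141.5, 133.1]
tcp_rot: [-0.0, 0.996, -0.092, 0.002]
force: [-3.4, -0.8, 10.6]
gripper_width: 15.5
grip_force: 30.0
```

To row units: 0.5 mm / 1000 = 0.0005, -0.3 mm / 1000 = -0.0003.

Emit:
servo_tool(
  motion=[
    [[-0.0003,0,0.0005,0,0,0],[-0.0003,0,0.0005,0,0,0]],
  ],
)

```text
time: 15.35
position: [476.3, 141.6, 132.8]
tcp_rot: [-0.0, 0.996, -0.092, 0.002]
force: [-2.5, -1.2, 11.3]
gripper_width: 16.2
grip_force: 30.0
```

To row units: 0.6 mm / 1000 = 0.0006.

Emit:
servo_tool(
  motion=[
    [[0,0,0.0006,0,0,0],[0,0,0.0006,0,0,0]],
  ],
)

```text
time: 15.55
position: [476.3, 141.6, 132.4]
tcp_rot: [-0.0, 0.996, -0.092, 0.002]
force: [-3.6, -2.5, 14.0]
gripper_width: 16.0
grip_force: 30.0
```

To row units: 0.4 mm / 1000 = 0.0004.

Emit:
servo_tool(
  motion=[
    [[0,0,0.0004,0,0,0],[0,0,0.0004,0,0,0],[0,0,0.0004,0,0,0]],
  ],
)

```text
time: 15.85
position: [476.3, 141.6, 132.2]
tcp_rot: [-0.0, 0.996, -0.092, 0.003]
force: [-4.0, -2.2, 16.0]
gripper_width: 15.5
grip_force: 30.0
```

Emit:
servo_tool(
  motion=[
    [[0,0,0.0001,0,0,0],[0,0,0.0001,0,0,0],[0,0,0.0001,0,0,0],[0,0,0.0001,0,0,0]],
  ],
)

```text
time: 16.25
position: [476.3, 141.6, 132.2]
tcp_rot: [-0.0, 0.996, -0.092, 0.003]
force: [-4.2, -2.6, 17.1]
gripper_width: 16.0
grip_force: 30.0
```

Emit:
servo_tool(
  motion=[
    [[0,0,0,0,0,0],[0,0,0,0,0,0],[0,0,0,0,0,0]],
  ],
)

```text
time: 16.55
position: [476.3, 141.6, 132.2]
tcp_rot: [-0.0, 0.996, -0.092, 0.003]
force: [-4.6, -1.0, 17.0]
gripper_width: 16.1
grip_force: 30.0
```

The left well bottomed at a depth of about 65 mm, so it is the deep one. It was held at 16–17 N for about 1 s. I'll lift out.

To row units: -80 mm / 1000 = -0.08, -55 mm / 1000 = -0.055.

Emit:
servo_tool(
  motion=[
    [[0.0008,0,-0.002,0,0,0],[0.0008,0,-0.01,0,0,0],[0.0008,0,-0.03,0,0,0],[0.0008,0,-0.055,0,0,0],[0.0008,0,-0.08,0,0,0],[0.0008,0,-0.08,0,0,0],[0.0008,0,-0.08,0,0,0]],
  ],
)

```text
time: 17.25
position: [475.3, 141.5, 210.1]
tcp_rot: [-0.0, 0.996, -0.092, 0.001]
force: [-0.1, 0.1, -1.6]
gripper_width: 15.5
grip_force: 30.0
```

```bash
python3 - <<'E'
from h import *
s=get_state();print(s["position"],s["force"],rel([479.5,71.6,s["position"][2]],s,down(-10.5)))
d=wrist("w7");g=cv2.cvtColor(d["frame"],cv2.COLOR_BGR2GRAY)
uv=wpix(d,[478.4,71.7,90]);c,st,w=dark(d,uv,10);print(c,st,wpt(d,c,90),wpix(d,s["position"]+[0,0,-109]))
print(g[200:216:3,270:294])
E
```

```text
[475.31082673 141.45697258 210.13057857] [-0.07959223  0.05054219 -1.5571738 ] [ 1.687e+01  6.792e+01 -0.000e+00 -3.000e-02 -1.100e-01 -2.000e-02]
[350.85087719 191.38596491] [  4   5  12  12 114] [478.37628726  71.82232363  90.        ] [281.27740782 209.72058552]
[[193 191 192 190 192 192 193 192 176 185 194 188 186 196 202 203 199 198
  196 198 197 200 200 200]
 [196 191 193 195 196 192 171 136 101  89  95  96  96  98  95  98 127 163
  187 199 191 193 192 191]
 [195 193 196 197 186 167 123  85  93  99  93  93  83  85  99  97  94 108
  138 177 194 197 191 198]
 [190 191 191 193 184 170 130  76  70  73  79  74  73  76  75  70  62 120
  204 209 188 191 197 194]
 [192 195 191 194 195 202 175 102  63  78  78  74  75  78  73  71  59 112
  216 241 236 237 217 187]
 [236 234 236 234 237 243 216 116  64  78  75  72  75  74  72  72  62 118
  221 242 233 233 232 236]]
```

To row units: 67.8 mm / 1000 = 0.0678, 16.4 mm / 1000 = 0.0164.

Emit:
servo_tool(
  motion=[
    [[0.0164,0.0678,0,0,0,0],[0.0164,0.0678,0,0,0,0],[0.0164,0.0678,0,0,0,0],[0.0164,0.0678,0,0,0,0],[0.0164,0.0678,0,0,0,0],[0.0164,0.0678,0,0,0,0]],
  ],
)

```text
time: 17.9
position: [478.1, 73.4, 209.7]
tcp_rot: [-0.0, 0.996, -0.09, -0.0]
force: [0.1, -0.3, -1.4]
gripper_width: 16.3
grip_force: 30.0
```

```bash
python3 - <<'E'
from h import *
d=wrist("w8");g=cv2.cvtColor(d["frame"],cv2.COLOR_BGR2GRAY);s=d["s"]
print(s["position"],np.round(s["joint_vel"],2),rel([479.1,71.6,s["position"][2]],s,down(-10.5)))
print(wpix(d,[478.4,71.7,90]),wpix(d,s["position"]+[0,0,-109]))
print(g[198:216,270:296])
E
```

```text
[478.13808826  73.36265315 209.68525316] [ 0. -0.  0. -0.  0.  0.  0.] [ 1.26  1.56 -0.   -0.01  0.03  0.14]
[282.88906849 206.34541243] [281.24584092 209.43894648]
[[199 197 198 200 197 200 198 199 198 201 201 199 199 198 198 197 202 195
  192 191 192 193 191 199 197 197]
 [196 198 202 195 199 199 200 200 196 199 199 203 202 203 203 202 200 200
  197 196 197 198 201 199 202 201]
 [196 198 197 196 194 195 194 195 195 206 189 160 147 149 151 148 154 178
  202 205 179 180 201 202 200 198]
 [192 197 195 196 194 192 196 196 187 163 135 120  78  48  63  75 108 143
  168 194 206 205 201 198 196 199]
 [195 196 193 191 195 196 198 197 175 132  91  58  60 103 131  94  57  87
  132 166 190 198 194 197 196 194]
 [192 194 200 197 203 200 206 186 141 113  70  65  66  64 100  99  59  79
  108 135 178 201 198 194 195 193]
 [203 201 202 202 203 204 194 166 129 104  93  81  69  62  59  72  85  91
   88 124 168 189 192 194 193 195]
 [202 200 199 202 197 200 183 154 115  91 100 107 104  93  97 100 102 100
   88 103 137 181 200 194 197 198]
 [198 196 193 198 196 200 178 134 103  97 100  93  84  91 105 1
[... 327 characters left out ...]
73  73  84
  101 149 170 191 202 199 200 197]
 [194 196 194 198 197 198 213 157  55  75  83  77  76  72  78  74  67  81
  128 163 185 198 201 201 201 202]
 [198 196 200 199 201 203 191 126  64  75  83  77  77  73  77  73  68 103
  158 182 197 204 199 201 201 201]
 [193 197 200 199 200 205 187 127  64  75  77  79  77  74  78  73  65  94
  164 202 206 202 202 201 201 201]
 [222 193 194 194 194 197 215 159  66  75  77  77  76  77  74  73  66 101
  177 207 201 202 198 197 196 200]
 [237 240 241 240 241 247 218 119  65  80  78  78  76  77  76  69  67 106
  181 205 198 199 198 199 199 198]
 [234 235 236 235 237 244 220 119  66  76  74  79  74  78  77  76  69 106
  179 204 197 197 197 197 195 198]]
```

```bash
python3 - <<'E'
from h import *
d=pickle.load(open("w8.pkl","rb"));R=rot(d["s"]);p=d["s"]["position"]
W=wpt(d,(283.9,206.5),90);T=wpt(d,(282.3,210.0),p[2]-109);print(W,T,R.T@(W-T))
E
```

```text
[478.06607161  70.74621609  90.        ] [477.41633366  72.47430328 100.68525316] [ 0.95573862  1.58566754 10.68434845]
```

To row units: 7 mm / 1000 = 0.007, 1.5 mm / 1000 = 0.0015.

Emit:
servo_tool(
  motion=[
    [[0.001,0.0015,0.001,0,0,0],[0.001,0.0015,0.004,0,0,0],[0.001,0.0015,0.007,0,0,0],[0.001,0.0015,0.007,0,0,0],[0.001,0.0015,0.007,0,0,0]],
  ],
)

```text
time: 18.45
position: [479.0, 70.4, 202.9]
tcp_rot: [0.0, 0.996, -0.091, -0.0]
force: [-0.3, 1.0, -1.1]
gripper_width: 15.5
grip_force: 30.0
```

```bash
python3 - <<'E'
from h import *
d=wrist("w9");g=cv2.cvtColor(d["frame"],cv2.COLOR_BGR2GRAY);s=d["s"]
print(s["position"],np.round(s["joint_vel"],2),rel([479.1,71.6,s["position"][2]],s,down(-10.5)))
print(g[201:216,270:296])
E
```

```text
[478.97060488  70.39551283 202.86682007] [ 0. -0. -0. -0. -0. -0.  0.] [-0.09 -1.21 -0.    0.01  0.02  0.01]
[[196 198 198 198 197 200 202 199 198 203 200 202 200 194 194 194 192 187
  194 195 195 196 199 197 194 199]
 [198 197 197 200 198 197 197 198 205 197 189 188 188 193 201 194 196 197
  203 200 198 201 200 200 200 197]
 [196 193 193 197 194 199 202 191 160 153 140 122 136 158 183 200 208 207
  203 202 201 199 200 202 196 198]
 [189 197 194 192 197 189 160 127  90  68  58  54  88 125 139 155 187 204
  198 201 198 196 196 197 197 194]
 [194 196 196 200 197 177 139  92  57  62  65 105 123 122 119 138 165 194
  199 200 196 197 196 196 192 196]
 [197 198 203 209 182 144 115  88  72  66  64  66  71  60  70  97 128 164
  188 199 193 195 196 193 192 194]
 [204 202 204 194 168 132  96  96  95  81  74  79  76  74  67  76 107 135
  176 197 194 193 195 196 197 196]
 [199 198 201 182 151 114  91  94  82  71  76  73  81  77  75  64  98 143
  175 194 200 197 192 196 198 198]
 [194 195 196 176 137 100  96  91  75  72  77  74  75  80  73  68  76 134
  178 197 200 198 195 197 202 200]
 [195 194 202 176 136 103  91  83  74  78  79  81  75  80  80  71  62 127
  184 197 202 198 199 203 200 202]
 [194 194 198 186 168 134  85  75  74  78  77  76  77  76  74  72  61 109
  174 201 202 199 200 203 199 197]
 [198 198 196 195 173 150 110  78  71  80  80  78  75  77  75  78  64  87
  172 210 202 204 203 202 198 198]
 [198 198 200 204 181 170 141  78  72  77  79  76  75  80  76  70  66  98
  176 208 200 203 200 201 202 203]
 [198 198 201 201 191 179 151  95  72  76  78  79  72  77  79  74  67 108
  180 209 202 200 198 199 201 204]
 [196 196 199 200 201 196 158  95  71  74  79  77  76  76  78  73  69 109
  182 210 201 198 202 199 200 200]]
```

To row units: -1.3 mm / 1000 = -0.0013, -0.7 mm / 1000 = -0.0007.

Emit:
servo_tool(
  motion=[
    [[0,-0.0007,0,0,0,0],[0,-0.0013,0,0,0,0],[0,-0.0013,0,0,0,0],[0,-0.0013,0,0,0,0]],
  ],
)

```text
time: 18.9
position: [479.3, 71.7, 203.1]
tcp_rot: [0.0, 0.996, -0.091, 0.0]
force: [-0.6, 0.3, -2.1]
gripper_width: 16.2
grip_force: 30.0
```

```bash
python3 - <<'E'
from h import *
d=wrist("w10");g=cv2.cvtColor(d["frame"],cv2.COLOR_BGR2GRAY);s=d["s"]
print(s["position"],rel([479.1,71.6,s["position"][2]],s,down(-10.5)))
print(g[201:216,270:294])
E
```

```text
[479.32334256  71.72252335 203.07053879] [-0.2   0.16 -0.    0.   -0.01  0.02]
[[197 196 197 200 198 197 199 201 200 199 201 201 198 196 199 199 196 193
  192 191 195 193 195 193]
 [196 199 202 195 200 198 199 196 201 199 202 196 190 192 202 200 198 197
  193 198 200 201 201 204]
 [198 198 196 194 200 193 196 199 184 174 165 151 152 149 147 163 195 205
  204 203 203 200 201 198]
 [195 193 195 193 194 194 199 189 167 132  79  51  91 112 123 142 160 180
  198 203 201 193 197 198]
 [194 192 196 196 197 204 187 152 110  72  61  64 101 126 121 115 125 141
  180 202 198 198 194 197]
 [197 196 200 200 205 193 167 131  91  70  63  67  76  74  56  63  79 113
  156 193 198 198 194 196]
 [200 204 203 206 204 184 142 120  93  84  72  77  70  74  70  86  91 109
  138 170 193 193 193 194]
 [202 199 199 199 194 174 132  96  80  72  78  78  79  74  77  71  81  89
  131 169 189 198 195 194]
 [197 197 196 196 189 167 121  75  71  72  75  78  76  74  78  72  70  82
  114 154 186 204 198 199]
 [193 193 196 198 187 171 129  73  68  77  81  75  76  79  73  78  70  78
  120 158 188 203 199 199]
 [196 194 194 196 188 169 135  81  74  77  78  77  75  79  77  72  71  71
  135 170 188 203 199 202]
 [197 196 193 199 202 183 145  98  70  76  80  77  77  76  76  75  75  80
  138 188 201 203 201 200]
 [197 200 197 198 199 197 169 115  67  79  77  78  77  75  76  75  64  97
  149 189 202 202 200 200]
 [198 197 197 201 203 213 171  88  68  77  77  77  75  75  75  75  68  95
  162 202 203 201 201 200]
 [194 194 198 199 202 206 181 103  72  78  79  76  77  80  76  74  66 102
  180 208 203 199 202 202]]
```

The tip and mouth are concentric, so I'll insert.

To row units: 12 mm / 1000 = 0.012, 10 mm / 1000 = 0.01.

Emit:
servo_tool(
  motion=[
    [[0,0,0.002,0,0,0],[0,0,0.004,0,0,0],[0,0,0.006,0,0,0],[0,0,0.008,0,0,0],[0,0,0.01,0,0,0],[0,0,0.012,0,0,0]],
  ],
)

```text
time: 19.55
position: [479.3, 71.7, 190.8]
tcp_rot: [0.0, 0.996, -0.091, -0.0]
force: [0.5, 0.4, -1.4]
gripper_width: 15.8
grip_force: 30.0
```

To row units: 14 mm / 1000 = 0.014, 12 mm / 1000 = 0.012.

Emit:
servo_tool(
  motion=[
    [[0,0,0.002,0,0,0],[0,0,0.004,0,0,0],[0,0,0.006,0,0,0],[0,0,0.008,0,0,0],[0,0,0.01,0,0,0],[0,0,0.012,0,0,0],[0,0,0.014,0,0,0]],
  ],
)

```text
time: 20.25
position: [479.3, 71.7, 176.9]
tcp_rot: [0.0, 0.996, -0.091, 0.0]
force: [0.2, -0.1, -0.7]
gripper_width: 15.6
grip_force: 30.0
```

To row units: 6 mm / 1000 = 0.006, 5 mm / 1000 = 0.005.

Emit:
servo_tool(
  motion=[
    [[-0.0003,0,0.001,0,0,0],[-0.0003,0,0.002,0,0,0],[-0.0003,0,0.003,0,0,0],[-0.0003,0,0.004,0,0,0],[-0.0003,0,0.005,0,0,0],[-0.0003,0,0.006,0,0,0]],
  ],
)

```text
time: 20.85
position: [479.0, 71.7, 170.9]
tcp_rot: [0.0, 0.996, -0.091, 0.0]
force: [-0.0, 0.3, -1.0]
gripper_width: 15.9
grip_force: 30.0
```

To row units: 10.5 mm / 1000 = 0.0105, 9 mm / 1000 = 0.009.

Emit:
servo_tool(
  motion=[
    [[0,0,0.0015,0,0,0],[0,0,0.003,0,0,0],[0,0,0.0045,0,0,0],[0,0,0.006,0,0,0],[0,0,0.0075,0,0,0],[0,0,0.009,0,0,0],[0,0,0.0105,0,0,0]],
  ],
)

```text
time: 21.55
position: [479.1, 71.8, 160.5]
tcp_rot: [-0.0, 0.996, -0.091, 0.0]
force: [-1.0, 0.1, 4.2]
gripper_width: 16.1
grip_force: 30.0
```

To row units: 5 mm / 1000 = 0.005, 4 mm / 1000 = 0.004.

Emit:
servo_tool(
  motion=[
    [[0,0,0.001,0,0,0],[0,0,0.002,0,0,0],[0,0,0.003,0,0,0],[0,0,0.004,0,0,0],[0,0,0.005,0,0,0]],
  ],
)

```text
time: 22.05
position: [479.1, 71.8, 155.5]
tcp_rot: [-0.0, 0.996, -0.091, 0.0]
force: [-0.5, -1.1, 3.7]
gripper_width: 16.1
grip_force: 30.0
```

To row units: 1 mm / 1000 = 0.001, 0.5 mm / 1000 = 0.0005.

Emit:
servo_tool(
  motion=[
    [[0,0,0.0005,0,0,0],[0,0,0.001,0,0,0]],
  ],
)

```text
time: 22.25
position: [479.1, 71.8, 154.5]
tcp_rot: [-0.0, 0.996, -0.091, 0.0]
force: [-0.2, -0.7, 4.3]
gripper_width: 16.0
grip_force: 30.0
```

To row units: 1 mm / 1000 = 0.001, 0.5 mm / 1000 = 0.0005.

Emit:
servo_tool(
  motion=[
    [[0,0,0.0005,0,0,0],[0,0,0.001,0,0,0]],
  ],
)

```text
time: 22.45
position: [479.1, 71.7, 153.5]
tcp_rot: [-0.0, 0.996, -0.091, 0.0]
force: [0.3, -0.4, 3.7]
gripper_width: 16.0
grip_force: 30.0
```

To row units: 1 mm / 1000 = 0.001, 0.5 mm / 1000 = 0.0005.

Emit:
servo_tool(
  motion=[
    [[0,0,0.0005,0,0,0],[0,0,0.001,0,0,0]],
  ],
)

```text
time: 22.65
position: [479.1, 71.8, 152.5]
tcp_rot: [-0.0, 0.996, -0.091, 0.0]
force: [-0.6, 0.2, 3.5]
gripper_width: 15.9
grip_force: 30.0
```

To row units: 1 mm / 1000 = 0.001, 0.5 mm / 1000 = 0.0005.

Emit:
servo_tool(
  motion=[
    [[0,0,0.0005,0,0,0],[0,0,0.001,0,0,0]],
  ],
)

```text
time: 22.85
position: [479.1, 71.7, 151.5]
tcp_rot: [-0.0, 0.996, -0.091, 0.0]
force: [0.2, 0.5, 2.9]
gripper_width: 15.8
grip_force: 30.0
```

To row units: 1 mm / 1000 = 0.001, 0.5 mm / 1000 = 0.0005.

Emit:
servo_tool(
  motion=[
    [[0,0,0.0005,0,0,0],[0,0,0.001,0,0,0]],
  ],
)

```text
time: 23.05
position: [479.1, 71.7, 150.5]
tcp_rot: [-0.0, 0.996, -0.091, 0.0]
force: [-0.8, -0.3, 3.9]
gripper_width: 16.2
grip_force: 30.0
```

To row units: 1 mm / 1000 = 0.001, 0.5 mm / 1000 = 0.0005.

Emit:
servo_tool(
  motion=[
    [[0,0,0.0005,0,0,0],[0,0,0.001,0,0,0]],
  ],
)

```text
time: 23.25
position: [479.0, 71.7, 149.5]
tcp_rot: [-0.0, 0.996, -0.091, 0.0]
force: [-0.6, -0.8, 4.5]
gripper_width: 16.1
grip_force: 30.0
```

To row units: 1 mm / 1000 = 0.001, 0.5 mm / 1000 = 0.0005.

Emit:
servo_tool(
  motion=[
    [[0,0,0.0005,0,0,0],[0,0,0.001,0,0,0]],
  ],
)

```text
time: 23.45
position: [479.1, 71.8, 148.6]
tcp_rot: [-0.0, 0.996, -0.091, 0.0]
force: [-0.3, -0.2, 6.0]
gripper_width: 15.5
grip_force: 30.0
```

To row units: 0.8 mm / 1000 = 0.0008, 0.4 mm / 1000 = 0.0004.

Emit:
servo_tool(
  motion=[
    [[0,0,0.0004,0,0,0],[0,0,0.0008,0,0,0]],
  ],
)

```text
time: 23.65
position: [479.2, 71.8, 148.1]
tcp_rot: [-0.0, 0.996, -0.091, 0.0]
force: [-1.4, -1.0, 9.0]
gripper_width: 15.6
grip_force: 30.0
```

To row units: 0.8 mm / 1000 = 0.0008, 0.4 mm / 1000 = 0.0004.

Emit:
servo_tool(
  motion=[
    [[0,0,0.0004,0,0,0],[0,0,0.0008,0,0,0]],
  ],
)

```text
time: 23.85
position: [479.2, 71.8, 147.6]
tcp_rot: [0.0, 0.996, -0.091, 0.0]
force: [-2.1, -1.0, 11.7]
gripper_width: 15.4
grip_force: 30.0
```

To row units: 0.7 mm / 1000 = 0.0007, 0.4 mm / 1000 = 0.0004.

Emit:
servo_tool(
  motion=[
    [[-0.0002,0,0.0004,0,0,0],[-0.0002,0,0.0007,0,0,0],[-0.0002,0,0.0007,0,0,0]],
  ],
)

```text
time: 24.15
position: [479.3, 71.8, 147.3]
tcp_rot: [0.0, 0.996, -0.091, 0.0]
force: [-2.9, -0.8, 14.3]
gripper_width: 16.0
grip_force: 30.0
```

To row units: 0.1 mm / 1000 = 0.0001.

Emit:
servo_tool(
  motion=[
    [[0,0,0.0001,0,0,0],[0,0,0.0001,0,0,0],[0,0,0.0001,0,0,0],[0,0,0.0001,0,0,0],[0,0,0.0001,0,0,0],[0,0,0.0001,0,0,0],[0,0,0.0001,0,0,0],[0,0,0.0001,0,0,0]],
  ],
)

```text
time: 24.95
position: [479.3, 71.8, 147.3]
tcp_rot: [0.0, 0.996, -0.091, 0.001]
force: [-2.4, -0.8, 14.7]
gripper_width: 15.9
grip_force: 30.0
```

The right well bottomed at about 51 mm (shallow) and was held at about 15–16 N for over 0.8 s. I'll take the rod back to the left well.

Emit:
servo_tool(
  motion=[
    [[0.0002,0,-0.002,0,0,0],[0.0002,0,-0.01,0,0,0],[0.0002,0,-0.03,0,0,0],[0.0002,0,-0.05,0,0,0],[0.0002,0,-0.064,0,0,0],[0.0002,0,-0.064,0,0,0],[0.0002,0,-0.064,0,0,0]],
  ],
)

```text
time: 25.65
position: [478.6, 71.6, 209.6]
tcp_rot: [0.0, 0.996, -0.091, -0.0]
force: [-0.3, 0.3, -1.6]
gripper_width: 16.1
grip_force: 30.0
```

```bash
python3 - <<'E'
from h import *
s=get_state();print(s["position"],rel([475.8,141.5,210],s,down(-10.5)))
E
```

```text
[478.55268661  71.59309275 209.56018714] [-1.543e+01 -6.824e+01 -4.500e-01  2.000e-02  3.000e-02  1.000e-02]
```

To row units: -68.2 mm / 1000 = -0.0682, -15.4 mm / 1000 = -0.0154.

Emit:
servo_tool(
  motion=[
    [[-0.0154,-0.0682,0,0,0,0],[-0.0154,-0.0682,0,0,0,0],[-0.0154,-0.0682,0,0,0,0],[-0.0154,-0.0682,0,0,0,0],[-0.0154,-0.0682,0,0,0,0],[-0.0154,-0.0682,0,0,0,0]],
  ],
)

```text
time: 26.25
position: [476.2, 140.2, 209.7]
tcp_rot: [0.0, 0.996, -0.092, -0.0]
force: [-0.3, 0.2, -2.0]
gripper_width: 15.8
grip_force: 30.0
```

```bash
python3 - <<'E'
from h import *
s=get_state();print(s["position"],rel([475.8,141.5,203],s,down(-10.5)))
E
```

```text
[476.22898108 140.15817652 209.67554163] [-0.66 -1.25  6.67  0.05  0.03 -0.11]
```

To row units: 6.7 mm / 1000 = 0.0067, 5 mm / 1000 = 0.005.

Emit:
servo_tool(
  motion=[
    [[-0.0004,-0.0006,0.002,0,0,0],[-0.0004,-0.0006,0.005,0,0,0],[-0.0004,-0.0006,0.0067,0,0,0],[-0.0004,-0.0006,0.0067,0,0,0],[-0.0004,-0.0006,0.0067,0,0,0]],
  ],
)

```text
time: 26.75
position: [476.0, 142.2, 203.4]
tcp_rot: [0.0, 0.996, -0.091, -0.0]
force: [-0.0, -0.5, -1.3]
gripper_width: 15.6
grip_force: 30.0
```

```bash
python3 - <<'E'
from h import *
d=wrist("w11");g=cv2.cvtColor(d["frame"],cv2.COLOR_BGR2GRAY);s=d["s"]
print(s["position"],rel([475.8,141.5,203],s,down(-10.5)))
print(g[201:216,270:294])
E
```

```text
[475.97165025 142.24497112 203.37642542] [-0.03  0.76  0.38  0.    0.    0.01]
[[193 192 194 193 193 189 192 191 193 194 194 194 197 195 198 196 195 195
  190 194 194 194 195 193]
 [191 190 187 191 191 191 191 192 196 200 189 169 175 172 181 187 193 198
  198 195 202 198 201 200]
 [190 188 192 193 193 196 195 199 187 154 144 133 116 124 131 140 154 191
  207 202 199 198 195 193]
 [194 171 173 194 195 195 200 188 165 137 104  90  89  93  94  95 118 146
  175 192 196 194 193 192]
 [197 196 195 197 194 197 187 163 128  92  97  96  99  99 101  94  91 110
  147 181 198 192 194 193]
 [196 194 194 196 199 194 170 133 104  91  94  85  83  85  95  96  96  84
  123 164 188 193 192 192]
 [197 197 197 196 198 181 149 113  85  76  68  70  73  71  68  78  90  93
  104 136 172 201 192 194]
 [194 195 193 196 194 181 152 113  74  69  74  78  76  74  73  69  72  90
   93 131 174 193 195 196]
 [192 193 193 193 196 178 139  94  66  73  75  77  76  76  75  73  71  81
   93 134 179 193 199 196]
 [191 191 193 192 197 179 137  95  67  76  77  79  76  75  73  74  68  78
   89 125 169 196 198 198]
 [191 192 193 193 194 184 159 110  63  76  81  78  75  77  76  74  68  71
  153 220 211 186 197 195]
 [193 192 191 193 197 194 163 108  69  77  79  72  73  72  78  72  64  82
  187 234 211 191 194 194]
 [196 192 194 197 197 204 164  86  66  77  74  78  75  76  75  73  62 110
  196 232 239 219 182 187]
 [196 192 195 194 191 199 172 100  65  77  79  77  75  76  74  71  66 109
  203 240 238 217 220 223]
 [191 187 183 186 187 192 181 122  63  75  78  76  71  75  78  71  58 116
  222 242 235 236 236 219]]
```

To row units: 13 mm / 1000 = 0.013, 11 mm / 1000 = 0.011.

Emit:
servo_tool(
  motion=[
    [[0,0.0006,0,0,0,0],[0,0.0006,0.001,0,0,0],[0,0.0006,0.003,0,0,0],[0,0.0006,0.005,0,0,0],[0,0.0006,0.007,0,0,0],[0,0.0006,0.009,0,0,0],[0,0.0006,0.011,0,0,0],[0,0.0006,0.013,0,0,0]],
  ],
)

```text
time: 27.6
position: [475.9, 141.7, 190.2]
tcp_rot: [0.0, 0.996, -0.091, -0.0]
force: [-0.8, -0.7, -0.9]
gripper_width: 16.0
grip_force: 30.0
```

To row units: 18 mm / 1000 = 0.018, 15 mm / 1000 = 0.015.

Emit:
servo_tool(
  motion=[
    [[0,0,0.003,0,0,0],[0,0,0.006,0,0,0],[0,0,0.009,0,0,0],[0,0,0.012,0,0,0],[0,0,0.015,0,0,0],[0,0,0.018,0,0,0]],
  ],
)

```text
time: 28.2
position: [475.9, 141.7, 172.1]
tcp_rot: [0.0, 0.996, -0.091, -0.0]
force: [-0.4, 0.4, -2.1]
gripper_width: 15.5
grip_force: 30.0
```

Emit:
servo_tool(
  motion=[
    [[0,0,0.004,0,0,0],[0,0,0.008,0,0,0],[0,0,0.012,0,0,0],[0,0,0.016,0,0,0],[0,0,0.02,0,0,0],[0,0,0.024,0,0,0],[0,0,0.028,0,0,0],[0,0,0.032,0,0,0]],
  ],
)

```text
time: 29.0
position: [475.9, 141.7, 140.1]
tcp_rot: [0.0, 0.996, -0.091, 0.0]
force: [-0.4, -0.5, -0.6]
gripper_width: 15.9
grip_force: 30.0
```

To row units: 5 mm / 1000 = 0.005, 4 mm / 1000 = 0.004.

Emit:
servo_tool(
  motion=[
    [[0,0,0.001,0,0,0],[0,0,0.002,0,0,0],[0,0,0.003,0,0,0],[0,0,0.004,0,0,0],[0,0,0.005,0,0,0]],
  ],
)

```text
time: 29.5
position: [476.0, 141.7, 135.4]
tcp_rot: [-0.0, 0.996, -0.091, 0.0]
force: [-1.2, -0.1, -1.0]
gripper_width: 15.7
grip_force: 30.0
```

To row units: 1.5 mm / 1000 = 0.0015, 1 mm / 1000 = 0.001.

Emit:
servo_tool(
  motion=[
    [[0,0,0.0005,0,0,0],[0,0,0.001,0,0,0],[0,0,0.0015,0,0,0]],
  ],
)

```text
time: 29.8
position: [475.9, 141.7, 133.9]
tcp_rot: [0.0, 0.996, -0.091, 0.0]
force: [-0.3, -0.5, -2.3]
gripper_width: 15.5
grip_force: 30.0
```

To row units: 1.2 mm / 1000 = 0.0012, 1 mm / 1000 = 0.001.

Emit:
servo_tool(
  motion=[
    [[0,0,0.0005,0,0,0],[0,0,0.001,0,0,0],[0,0,0.0012,0,0,0]],
  ],
)

```text
time: 30.1
position: [476.1, 141.8, 133.4]
tcp_rot: [0.0, 0.996, -0.091, 0.0]
force: [-1.6, -1.3, 6.0]
gripper_width: 15.8
grip_force: 30.0
```

To row units: 0.8 mm / 1000 = 0.0008, 0.5 mm / 1000 = 0.0005.

Emit:
servo_tool(
  motion=[
    [[0,0,0.0005,0,0,0],[0,0,0.0008,0,0,0]],
  ],
)

```text
time: 30.3
position: [476.2, 141.8, 132.9]
tcp_rot: [0.0, 0.996, -0.091, 0.0]
force: [-2.4, -0.7, 11.0]
gripper_width: 16.1
grip_force: 30.0
```

To row units: 0.5 mm / 1000 = 0.0005.

Emit:
servo_tool(
  motion=[
    [[0,0,0.0005,0,0,0],[0,0,0.0005,0,0,0],[0,0,0.0005,0,0,0],[0,0,0.0005,0,0,0],[0,0,0.0005,0,0,0],[0,0,0.0005,0,0,0]],
  ],
)

```text
time: 30.9
position: [476.2, 141.8, 132.7]
tcp_rot: [0.0, 0.996, -0.091, 0.0]
force: [-3.0, -1.9, 11.1]
gripper_width: 16.1
grip_force: 30.0
```

Emit:
servo_tool(
  motion=[
    [[-0.0003,0,-0.001,0,0,0],[-0.0003,0,-0.002,0,0,0],[-0.0003,0,-0.002,0,0,0]],
  ],
)

```text
time: 31.2
position: [475.9, 141.8, 133.7]
tcp_rot: [-0.0, 0.996, -0.091, 0.0]
force: [-0.3, 0.6, 2.8]
gripper_width: 16.0
grip_force: 30.0
```

Emit:
servo_tool(
  motion=[
    [[0,0,0,0,0,0],[0,0,0,0,0,0],[0,0,0,0,0,0],[0,0,0,0,0,0],[0,0,0,0,0,0],[0,0,0,0,0,0]],
  ],
  hand=60,
)

```text
time: 31.8
position: [475.6, 141.7, 133.4]
tcp_rot: [0.0, 0.996, -0.091, -0.0]
force: [-0.1, 0.5, 0.6]
gripper_width: 58.4
grip_force: 0.0
```

To row units: -140 mm / 1000 = -0.14, -100 mm / 1000 = -0.1.

Emit:
servo_tool(
  motion=[
    [[0,0,-0.01,0,0,0],[0,0,-0.03,0,0,0],[0,0,-0.06,0,0,0],[0,0,-0.1,0,0,0],[0,0,-0.14,0,0,0],[0,0,-0.14,0,0,0],[0,0,-0.14,0,0,0]],
  ],
)

```text
time: 32.5
position: [476.0, 141.9, 274.7]
tcp_rot: [-0.0, 0.996, -0.091, 0.001]
force: [-0.5, -0.9, -0.3]
gripper_width: 60.0
grip_force: 0.0
```

```bash
python3 - <<'E'
from h import *
d=snapshot("side");f=d["frame"];w=wrist("w12")["frame"]
a=cv2.resize(f[165:305,220:330],None,fx=3.6,fy=3.6,interpolation=cv2.INTER_CUBIC);b=cv2.resize(w[100:260,180:380],None,fx=2,fy=2)
o=np.zeros((504,800,3),np.uint8);o[:a.shape[0],:a.shape[1]]=a;o[:320,400:]=b
cv2.imwrite("pics/fin.png",o);print(get_state()["position"],get_state()["force"])
def pj(X):
    p=d["camera_matrix"]@(d["R"]@np.array(X)+d["t"]);return np.round((p[:2]/p[2]-[220,165])*3.6)
print([pj([475,141.5,z]) for z in(90,90+145-65,97,83)])
E
```

```text
[474.84134815 141.3855388  272.56995477] [ 0.04696231 -0.40627717 -0.11181323]
[array([244., 163.]), array([247.,  58.]), array([244., 154.]), array([244., 171.])]
```

View pics/fin.png

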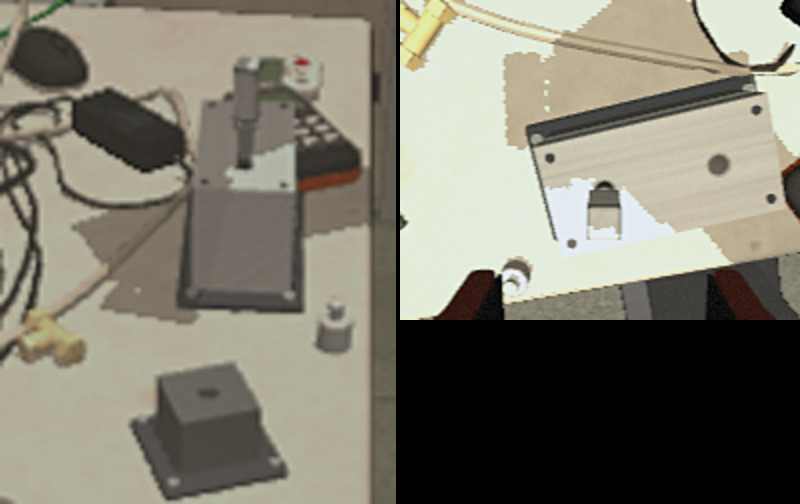

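The rod stands free and upright in the left well. Its top is at crop (247,58), as predicted for a 65 mm depth, and the dark band sits at the block's face. The bystanders look untouched.

```bash
python3 -c "
from plant import *
print(finish_job())"
```

```text
the job is handed in; nothing more can be done
None
```

Both wells were bottomed in order, left at about 65 mm with a 16–17 N lean and right at about 51 mm with a 14–15 N lean; the rod now stands free, fully home, in the left (deep) well, the other objects look undisturbed, and the job is handed in.

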